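Shim the ceramic tile in its alignment frame and hold it pressed

TASK

The white ceramic tile sits loose in the metal alignment frame, with a gap at each end. Stand the steel spacer plate that fits (the thinner of the two, not the thick block) fully down in the one end gap that is already wide enough for it, square to the frame and without shifting the tile to make room, and let it go; then slide the tile (it has a grip post) squarely against the spacer so that tile, spacer and end stop close up flush, and finish while still holding the tile firmly pressed there, not touching the spacer. Leave everything else on the bench where it stands.

Things in the scene. Friction and masses are not known exactly. Their poses are not given: they have to be found in the camera images.
- frame: Dark steel alignment frame fixed to the worktop: base plate 100 (x) x 200 (y) x 10 mm. Origin: centre of its underside; y along its length (tile travel), z up. The tile and the stops stand on the plate's top, 10 mm above the worktop. Two low guide rails, 120 mm long along y, 10 mm wide, 6 mm high above the plate, have their inner faces at x = +-37.5 mm.
- stop_short: The shorter steel end stop, fixed on the frame at one end (either end, 73 mm from the frame's centre along the frame's y): 70 (x) x 16 (y) x 14 mm high, its top 24 mm above the worktop. Origin: centre of its underside; axes parallel to the frame's. The gap between its inner face and the tile is 19 to 21 mm at the start.
- stop_long: The longer steel end stop, fixed on the frame at the other end (73 mm from the frame's centre): 70 (x) x 40 (y) x 14 mm high. Origin: centre of its underside; axes parallel to the frame's. The gap between its inner face and the tile is only 7 to 9 mm at the start, too narrow for any spacer.
- tile: Loose white ceramic tile 70 (x) x 90 (y) x 12 mm, 0.3 kg, on the frame's plate between rails (2.5 mm play a side) and stops; top 22 mm above the worktop. A square grey post 24 x 24 mm on its centre rises from 12 to 42 mm above its underside. Origin: centre of its underside; y along the frame's y. All is rigid, nothing springs back: the arm must keep up the push (some 5 to 15 N) to the end.
- spacer: The spacer that fits: loose upright steel plate 40 (x, width) x 14 (y, thickness) x 45 mm (height), about 0.12 kg, with fine grooves near its top. It starts standing on the worktop. Origin: centre of its underside, z up. It is to stand with its thickness along the frame's y, roughly centred across the frame. Taken across its 40 mm width the fingers stay clear of the tile's post.
- thick_block: A similar loose steel plate but 26 mm thick: 40 (x) x 26 (y) x 45 mm, standing on the worktop. It fits in no gap; leave it. Origin: centre of its underside.
- objective_can: Bystander: small canister with a black screw cap, 36 mm across, 56 mm high. Origin: centre of its underside.
- dust_cap: Bystander: black round dust cap, 34 mm across, 14 mm high. Origin: centre of its underside.
- petri_dish: Bystander: closed flat petri dish, 90 mm across, 15 mm high. Origin: centre of its underside.
There are look-alikes about, which are no part of the job. Leave any purple look-alike of the spacer alone. Leave any brown look-alike of the tile alone.

How it is judged:
On the way:
1. the spacer stands fully down in the gap beside the shorter stop, with the tile not yet shifted by more than 4 mm (z of spacer in the frame of frame between 0.007 and 0.0125 m and horizontal distance between spacer and stop_short below 0.03 m and horizontal distance between spacer and frame below 0.062 m and angle between spacer's own z axis and vertical below 0.08 rad and angle between the y axis of spacer and the y axis of frame, either way round below 0.12 rad and distance of tile from where it was at the start of the episode below 0.004 m), for 0.2 s.
At the end, for the whole second after the job is handed in: Spacer upright (0.08 rad), foot on the plate (2.5 mm), between tile and shorter stop; tile flat (2.5 mm), straight and square to the spacer (0.05 rad), at rest; fingers touch the tile, not the spacer; tile presses spacer and spacer presses stop with over 3 N each (z of spacer in the frame of frame between 0.007 and 0.0125 m and horizontal distance between spacer and stop_short below 0.03 m and horizontal distance between spacer and frame below 0.062 m and angle between spacer's own z axis and vertical below 0.08 rad and angle between the y axis of spacer and the y axis of frame, either way round below 0.12 rad and contact force between tile and spacer above 3 N and contact force between spacer and stop_short above 3 N and contact force between the fingers and tile above 1 N and contact force between the fingers and spacer below 0.5 N and angle between tile's own z axis and vertical below 0.05 rad and z of tile in the frame of frame below 0.0125 m and angle between the y axis of tile and the y axis of frame, either way round below 0.05 rad and angle between the y axis of spacer and the y axis of tile, either way round below 0.05 rad and linear speed of tile below 0.01 m/s); the arm keeps its last pose, push and grip.
It fails at once if a bystander (thick block, canister, dust cap or petri dish) is moved more than 30 mm (distance of any of thick_block, objective_can, dust_cap, petri_dish from where it was at the start of the episode above 0.03 m).
It also fails if it takes over 48 s, if anything falls off the work surface, if the arm or the gripper's body presses on something with over 40 N, if the wrist force passes 120 N, or if a joint passes its speed limit or range.

ROBOT

A 6-joint arm with a two-finger parallel gripper is mounted at the origin on a cart in front of the work surface, level with it; the furniture and walls round the work are solid. World frame = base frame: x ahead of the robot, y to its left, z up, the work surface at z = 0. Lengths are in m, angles in rad, forces in N, time in s.
With the tool pointing down it reaches from about 0.275 to 0.75 m from the base axis. Payload 10.2 kg.
Tool frame: the origin (TCP) lies between the finger pads; the fingertips stand 11 mm ahead of it and the grasp point (between the pads) lies 8 mm behind it (bot.finger_overhang is the distance from the TCP to the fingertips, in m); z points along the fingers, y is the direction in which the jaws open and shut (so a half turn about z gives the same grasp; the last joint's range is limited). The gripper opens to 85 mm and grips with 20 to 120 N. Pads are 22 mm wide; open, the fingers measure 114 mm over their backs; the gripper's body (76 mm by 85 mm) begins 54 mm behind the grasp point. The pads swing forward as they close: fully open they stand 13 mm farther back than shut.
Start: joints at [-1.539, 0.313, 1.498, -0, 1.331, -0.223], TCP at [0.132, -0.508, 0.242] pointing down, gripper open.
Joint ranges: [-2.94, 2.94], [-0.97, 2.17], [0.19, 2.56], [-1.23, 4.37], [0.02, 3.11], [-2.88, 2.88]. Speed limits (rad/s): [2.39, 2.39, 3.01, 3.14, 3.14, 3.14].

INTERFACE

Orientations are given as a 3x3 rotation matrix whose columns are the frame's x, y, z axes.
In Python, from station import bot, eyes, ticket gives the robot as it stands. The module is installed in compiled form; this text tells all that it offers.
- The arm moves only by the tool move_arm, never from a script. Its argument "targets" is a list of rows, each a list of 7 numbers: the shift along the tool's x, y, z in m, then the turn, a rotation vector about the tool's x, y, z in degrees, then the gripper's target within -1 to 1 (fully open at 1, half-way at 0, shut at -1). In form: [[dx, dy, dz, rx, ry, rz, claw], ...]. A call has 1 to 8 rows; each row shifts and turns the pose as measured when the row begins, along the tool's axes as they then stand; what a row does not reach is not made up. A row lasts 1/12 s, in which the tool goes at most 41.7 mm and 7.16 degrees, less where a joint would pass 70% of its speed; a pose out of reach is approached as far as the arm can. A call with a gripper value outside its range is refused whole. The fingers move at their own pace and stop on an object; "grip_force" is the grip in N (left out, the last holds). Time passes only in rows, so rows that do not move let the fingers close. It gives the time, the measured TCP pose, the force and the opening at its end, in the units of the state.
- bot.state(): the state, without advancing time (a new reading comes with each control period).
- eyes.read_camera(name): name is "scene" or "side" or "wrist"; returns (picture, depth): 384x512x3 uint8, red, green, blue; 384x512 float32, m along the optical axis (not along the pixel's ray), 0 where there is no reading.
- eyes.camera_params(name): a dict with "mtx" (3x3 intrinsics, pixels), "k1" (the pictures are not rectified: a ray, as slopes to the right and down, at radius r is drawn at 1 + k1 r^2 times it, then the intrinsics apply), "rvec" (rotation vector, rad) and "tvec" (3), from world to camera coordinates, as OpenCV has them; the wrist camera has in their place "T_tool_cam" (4x4, takes a point from camera to tool coordinates, whose origin is the TCP and whose axes are the flange's). Camera axes: x right, y down, z forward; pixel columns grow to the right and rows downward; lengths in m; the calibration is good to about 2 mm. A picture is of the moment at which its call begins: read the wrist's pose just before it. camera_params takes no time and is no camera call.
- ticket.job_done(): hands the job in, once; it reports no verdict.
The state is a dict: "t": time; "joints": joint angles; "dq": joint speeds; "tau": joint torques, N m; "tcp_pos": TCP position; "orientation": TCP orientation; "contact_force": force on the tool from outside, world axes, zero at the start; "moment": the same for the moment, N m; "grip_width": opening from 0.0 (shut) to 1.0 (fully open).
Only numpy, scipy, OpenCV 4.12 (cv2) and the standard library are available. Lean on these libraries where they do the work, as an engineer would, in place of code of your own. Each camera call takes 0.05 s, during which the arm holds its last target.

## Working session

There is one attempt and no reset: what is moved stays moved. The work goes in short steps, Python scripts to look and compute and a tool call to move; the robot and the scene stay as the last step left them, time stands still between calls to the robot, and variables do not carry over. Pictures are saved under pics/ and viewed, and the job is handed in when it is done.

Besides the shell and the picture viewer there is one more tool, called after "Call:" as name(argument=value, ...), one argument or row to a line, values as JSON. move_arm: Moves the arm, as the interface text tells. Its arguments: {"type":"object","properties":{"targets":{"type":"array","items":{"type":"array","items":{"type":"number"}}},"grip_force":{"type":"number"}},"required":["targets"]}

```bash
mkdir -p pics; python3 - <<'E'
from station import bot,eyes
import cv2,numpy as np
s=bot.state();print({k:np.round(v,3).tolist() for k,v in s.items()})
for n in("scene","side","wrist"):
    im,d=eyes.read_camera(n);cv2.imwrite(f"pics/{n}0.png",im[:,:,::-1]);np.save(f"pics/{n}0.npy",d)
    print(n,eyes.camera_params(n))
E
```

```text
{'t': 0.0, 'joints': [-1.539, 0.313, 1.498, -0.0, 1.331, -0.223], 'dq': [0.001, -0.001, 0.001, 0.0, 0.0, -0.0], 'tau': [-0.003, -41.227, -25.975, -0.0, 0.004, 0.0], 'tcp_pos': [0.132, -0.508, 0.242], 'orientation': [[0.968, 0.252, -0.0], [0.252, -0.968, 0.001], [0.0, -0.001, -1.0]], 'contact_force': [0.19, 0.765, -0.282], 'moment': [0.015, -0.051, 0.002], 'grip_width': 1.004}
scene {'mtx': array([[465.33188731,   0.        , 253.77950118],
       [  0.        , 465.33188731, 190.65392801],
       [  0.        ,   0.        ,   1.        ]]), 'k1': -0.1925221133315622, 'rvec': array([ 0.67092284, -2.37402251,  1.40613011]), 'tvec': array([0.40292697, 0.19765543, 1.12359421])}
side {'mtx': array([[404.13333371,   0.        , 254.29822246],
       [  0.        , 404.13333371, 189.07427666],
       [  0.        ,   0.        ,   1.        ]]), 'k1': -0.09354436455712038, 'rvec': array([ 0.22435495, -2.77569626,  1.2770983 ]), 'tvec': array([0.53562854, 0.15386455, 0.8640078 ])}
wrist {'mtx': array([[288.18845107,   0.        , 255.3637379 ],
       [  0.        , 288.18845107, 191.84758945],
       [  0.        ,   0.        ,   1.        ]]), 'k1': -0.04885459540091384, 'T_tool_cam': array([[ 4.21944283e-05, -9.48504748e-01, -3.16762910e-01,
         8.03622566e-02],
       [ 9.99999899e-01,  1.81514077e-04, -4.10314895e-04,
        -1.27474113e-03],
       [ 4.46682553e-04, -3.16762861e-01,  9.48504660e-01,
        -1.30763299e-01],
       [ 0.00000000e+00,  0.00000000e+00,  0.00000000e+00,
         1.00000000e+00]])}
```

View pics/scene0.png

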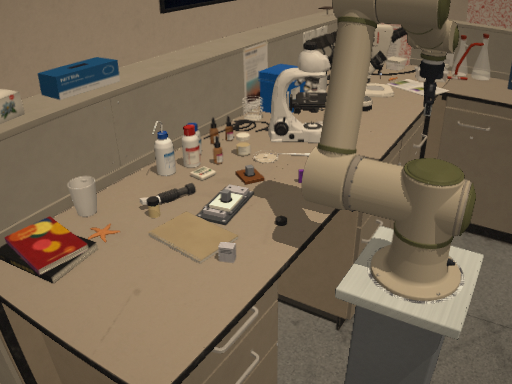

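View pics/side0.png

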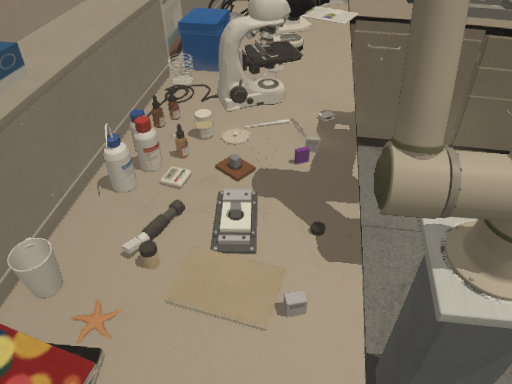

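View pics/wrist0.png

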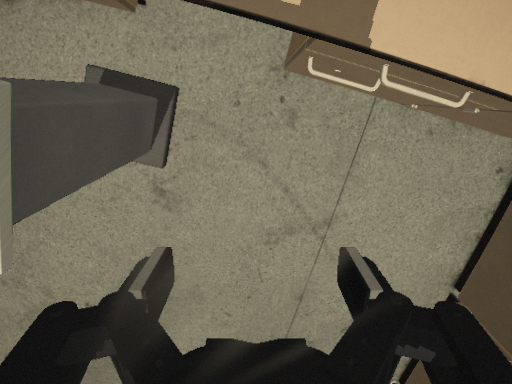

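The side view shows the frame at about (236,220). There are grey plates at (295,303) and (312,145), a purple look-alike at (302,156) and a brown one at (236,166). I'll zoom in and measure.

```bash
cat > h.py <<'E'
import numpy as np,cv2
from station import bot,eyes
def rays(name,px,pose=None):
    P=eyes.camera_params(name);K=P["mtx"];k=P["k1"]
    px=np.atleast_2d(np.array(px,float))
    n=cv2.undistortPoints(px[:,None],K,np.array([k,0,0,0.]))[:,0]
    v=np.c_[n,np.ones(len(n))]
    if "rvec" in P:
        R=cv2.Rodrigues(P["rvec"])[0];t=np.ravel(P["tvec"]);return -R.T@t,v@R
    p,O=pose;T=P["T_tool_cam"];p=np.array(p);O=np.array(O)
    return p+O@T[:3,3],v@(O@T[:3,:3]).T
def onz(name,px,z,pose=None):
    c,v=rays(name,px,pose);z=np.broadcast_to(z,(len(v),));return c+v*((z-c[2])/v[:,2])[:,None]
def dep(name,px,d,pose=None):
    c,v=rays(name,px,pose);px=np.atleast_2d(px).astype(int);return c+v*d[px[:,1],px[:,0]][:,None]
E
python3 - <<'E'
import cv2,numpy as np
from h import *
im=cv2.imread("pics/side0.png");d=np.load("pics/side0.npy")
a=cv2.resize(im[180:260,200:280],None,fx=5,fy=5,interpolation=2)
b=cv2.resize(im[280:330,270:320],None,fx=8,fy=8,interpolation=2)
c=cv2.resize(im[125:175,280:330],None,fx=8,fy=8,interpolation=2)
cv2.imwrite("pics/z1.png",cv2.resize(np.hstack([b,c]),None,fx=1,fy=1));cv2.imwrite("pics/z2.png",a)
print(dep("side",[(295,296),(295,308),(312,140),(312,147),(236,215),(236,196),(236,240),(236,245),(318,228)],d).round(3))
E
```

```text
[[ 0.434  0.192  0.045]
 [ 0.431  0.206  0.027]
 [ 0.433 -0.344  0.039]
 [ 0.431 -0.342  0.017]
 [ 0.589 -0.019  0.03 ]
 [ 0.604 -0.093  0.021]
 [ 0.576  0.049  0.02 ]
 [ 0.575  0.054  0.009]
 [ 0.399 -0.022  0.014]]
```

View pics/z1.png

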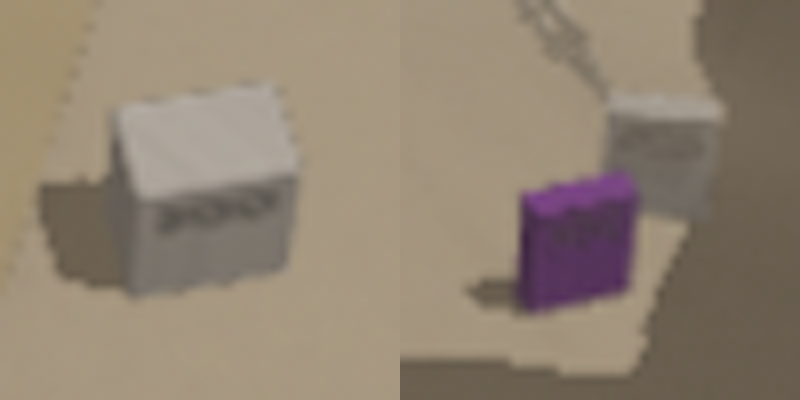

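View pics/z2.png

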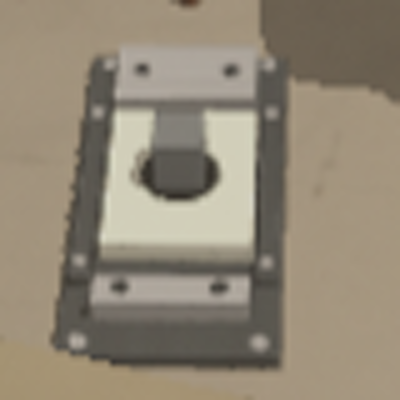

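Side view: the plate at (295,303) is the 26 mm thick block. The real spacer is the thin grey plate at (312,145), behind the purple one. The short stop is the near (+y) end of the frame. I'll move over the spacer.

Call:
move_arm(
  targets=[
    [0.041,-0.0103,0,0,0,0,1],
    [0.041,-0.0103,0,0,0,0,1],
    [0.041,-0.0103,0,0,0,0,1],
    [0.041,-0.0103,0,0,0,0,1],
    [0.041,-0.0103,0,0,0,0,1],
    [0.041,-0.0103,0,0,0,0,1],
    [0.041,-0.0103,0,0,0,0,1],
    [0.041,-0.0103,0,0,0,0,1],
  ],
)

```text
t: 0.82
tcp_pos: [0.4236, -0.3489, 0.2398]
orientation: [[0.971, 0.239, -0.003], [0.239, -0.971, 0.003], [-0.002, -0.004, -1.0]]
contact_force: [-0.1, -0.5, 0.7]
grip_width: 0.999
```

Call:
move_arm(
  targets=[
    [0,0,0.01,0,0,-7.1,1],
    [0,0,0.01,0,0,-7.1,1],
    [0,0,0.01,0,0,-7.1,1],
    [0,0,0.01,0,0,-7.1,1],
    [0,0,0.01,0,0,-7.1,1],
    [0,0,0.01,0,0,-7.1,1],
    [0,0,0.01,0,0,-7.1,1],
    [0,0,0.01,0,0,-7.1,1],
  ],
)

```text
t: 1.48
tcp_pos: [0.4315, -0.3418, 0.1561]
orientation: [[0.319, 0.948, -0.001], [0.948, -0.319, 0.004], [0.003, -0.002, -1.0]]
contact_force: [-0.0, -0.8, -0.1]
grip_width: 0.998
```

```bash
cat > snap.py <<'E'
import sys
from h import *
s=bot.state();np.savez(f"pics/{sys.argv[1]}.npz",p=s["tcp_pos"],O=s["orientation"])
im,d=eyes.read_camera("wrist");cv2.imwrite(f"pics/{sys.argv[1]}.png",im[:,:,::-1]);np.save(f"pics/{sys.argv[1]}.npy",d)
print(s["t"],np.round(s["tcp_pos"],4),np.round(s["orientation"],3).tolist(),s["joints"],s["contact_force"])
E
python3 snap.py w1
```

```text
1.4833 [ 0.4315 -0.3418  0.1561] [[0.319, 0.948, -0.001], [0.948, -0.319, 0.004], [0.003, -0.002, -1.0]] [-0.8836527   0.44966135  1.53663348  0.0019209   1.15856719 -0.56005704] [-0.02156219 -0.80575672 -0.12516815]
```

View pics/w1.png

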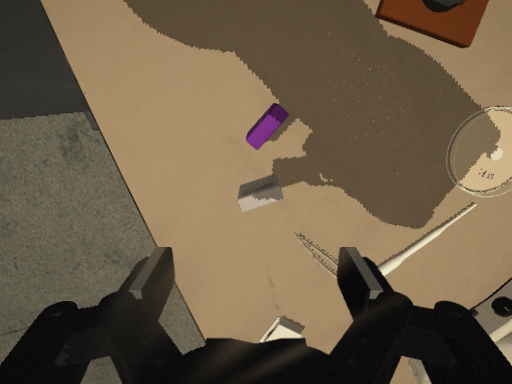

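```bash
python3 - <<'E'
from h import *
im=cv2.imread("pics/w1.png");d=np.load("pics/w1.npy");z=np.load("pics/w1.npz");pose=(z["p"],z["O"])
cv2.imwrite("pics/w1z.png",np.hstack([cv2.resize(im[90:220,220:320],None,fx=4,fy=4,interpolation=2),cv2.resize(im[290:350,240:320],None,fx=4,fy=4)[:,:320].repeat(1,0)[:1].repeat(520,0)*0]))
g=[(x,y) for y in range(170,216,3) for x in range(236,290,4)]
P=dep("wrist",g,d,pose)
for (x,y),p in zip(g,P):
    if p[2]>.015: print(x,y,p.round(3))
print(dep("wrist",[(267,120),(285,330),(490,155)],d,pose).round(3))
E
```

```text
268 179 [ 0.443 -0.34   0.015]
272 179 [ 0.447 -0.34   0.02 ]
276 179 [ 0.451 -0.34   0.024]
260 182 [ 0.435 -0.34   0.017]
264 182 [ 0.439 -0.341  0.02 ]
268 182 [ 0.442 -0.341  0.024]
272 182 [ 0.446 -0.34   0.029]
276 182 [ 0.45  -0.34   0.034]
252 185 [ 0.426 -0.341  0.017]
256 185 [ 0.431 -0.34   0.022]
260 185 [ 0.434 -0.341  0.026]
264 185 [ 0.438 -0.341  0.029]
268 185 [ 0.442 -0.34   0.035]
272 185 [ 0.446 -0.34   0.038]
276 185 [ 0.449 -0.34   0.042]
244 188 [ 0.418 -0.341  0.019]
248 188 [ 0.422 -0.341  0.023]
252 188 [ 0.426 -0.341  0.027]
256 188 [ 0.431 -0.34   0.032]
260 188 [ 0.434 -0.34   0.037]
264 188 [ 0.438 -0.341  0.039]
268 188 [ 0.442 -0.34   0.043]
272 188 [ 0.445 -0.341  0.045]
276 188 [ 0.449 -0.343  0.044]
280 188 [ 0.452 -0.344  0.043]
240 191 [ 0.414 -0.341  0.023]
244 191 [ 0.419 -0.341  0.029]
248 191 [ 0.423 -0.34   0.033]
252 191 [ 0.427 -0.34   0.037]
256 191 [ 0.43  -0.341  0.039]
260 191 [ 0.434 -0.341  0.042]
264 191 [ 0.438 -0.342  0.044]
268 191 [ 0.441 -0.342  0.045]
272 191 [ 0.444 -0.344  0.044]
276 191 [ 0.448 -0.346  0.043]
280 191 [ 0.451
[... 907 characters left out ...]
 0.044]
268 200 [ 0.438 -0.351  0.045]
272 200 [ 0.442 -0.352  0.045]
276 200 [ 0.445 -0.353  0.043]
240 203 [ 0.414 -0.346  0.044]
244 203 [ 0.417 -0.347  0.043]
248 203 [ 0.42  -0.348  0.044]
252 203 [ 0.424 -0.349  0.043]
256 203 [ 0.427 -0.35   0.045]
260 203 [ 0.431 -0.351  0.044]
264 203 [ 0.434 -0.352  0.044]
268 203 [ 0.437 -0.354  0.044]
240 206 [ 0.413 -0.348  0.045]
244 206 [ 0.416 -0.35   0.044]
248 206 [ 0.42  -0.35   0.044]
252 206 [ 0.423 -0.352  0.044]
256 206 [ 0.426 -0.353  0.045]
260 206 [ 0.43  -0.354  0.044]
244 209 [ 0.415 -0.353  0.043]
248 209 [ 0.418 -0.354  0.044]
272 209 [ 0.456 -0.264  0.287]
[[ 0.459 -0.284  0.044]
 [ 0.405 -0.527  0.014]
 [ 0.668 -0.392  0.003]]
```

View pics/w1z.png

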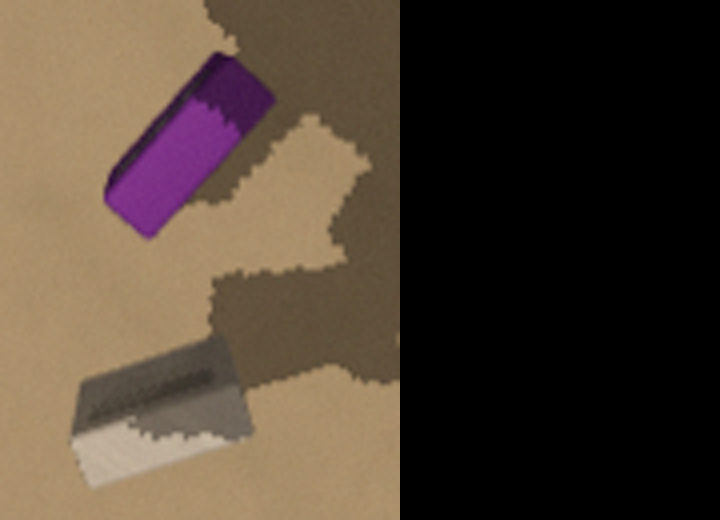

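The real spacer is the grey plate at (260,192): face at y≈-0.341, top at z 0.044–0.045, 40×14 footprint. The purple look-alike is at (267,126).

```bash
cat > rect.py <<'E'
import sys
from h import *
def rect(tag,roi,z0,z1,ref=None):
    d=np.load(f"pics/{tag}.npy");z=np.load(f"pics/{tag}.npz");pose=(z["p"],z["O"])
    x0,y0,x1,y1=roi
    g=np.array([(x,y) for y in range(y0,y1) for x in range(x0,x1)])
    P=dep("wrist",g,d,pose);P=P[(P[:,2]>z0)&(P[:,2]<z1)]
    r=cv2.minAreaRect((P[:,:2]*1000).astype(np.float32));return len(P),r,P[:,2].mean()
E
python3 -c "
from rect import *
print(rect('w1',(230,170,290,216),.0425,.048))
print(rect('w1',(240,95,300,155),.0415,.048))"
```

```text
(637, ((432.0506896972656, -347.3648986816406), (39.79988479614258, 14.211694717407227), 1.6500663757324219), np.float64(0.04400062010628962))
(806, ((456.9155578613281, -289.3379821777344), (39.44799041748047, 14.156574249267578), 28.611825942993164), np.float64(0.044093809443265713))
```

Call:
move_arm(
  targets=[
    [0,0,0.015,0,0,-6.9,1],
    [0,0,0.015,0,0,-6.9,1],
    [0,0,0.015,0,0,-6.9,1],
    [-0.0056,0,0.0,0,0,0,1],
    [0,0,0,0,0,0,1],
  ],
)

```text
t: 1.95
tcp_pos: [0.4309, -0.3467, 0.1077]
orientation: [[-0.035, 0.999, -0.004], [0.999, 0.035, 0.007], [0.007, -0.003, -1.0]]
contact_force: [0.3, 0.3, 0.1]
grip_width: 1.004
```

```bash
python3 snap.py w2; python3 -c "
from rect import *
print(rect('w2',(225,100,330,300),.0425,.048))"
```

```text
1.95 [ 0.4309 -0.3467  0.1077] [[-0.035, 0.999, -0.004], [0.999, 0.035, 0.007], [0.007, -0.003, -1.0]] [-0.89018565  0.51631892  1.57330257  0.00197273  1.05979245 -0.92648106] [0.30792235 0.34811782 0.12940453]
(2102, ((444.00213623046875, -315.12646484375), (94.64910888671875, 40.81269073486328), 69.39414978027344), np.float64(0.044036651541607706))
```

View pics/w2.png

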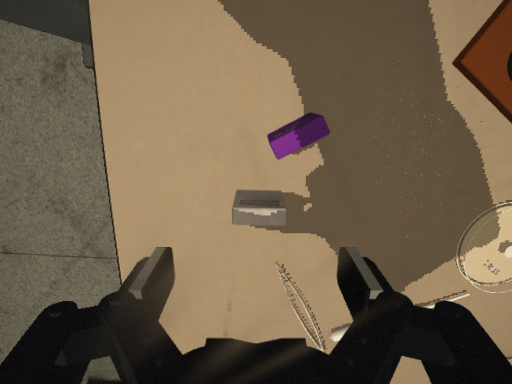

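```bash
python3 -c "
from rect import *
for z in (.040,.0425): print(rect('w2',(222,175,300,240),z,.048))"
```

```text
(1026, ((431.896240234375, -347.2325439453125), (39.7842903137207, 14.58932113647461), 1.0541343688964844), np.float64(0.04373295982944708))
(940, ((431.9054870605469, -347.2323913574219), (39.684844970703125, 14.58932113647461), 1.0541343688964844), np.float64(0.043946643819136634))
```

Call:
move_arm(
  targets=[
    [-0.0005,0.001,0.03,-0.2,-0.4,0.9,1],
    [0,0,0.025,0,0,0,1],
    [0,0,0.02,0,0,0,1],
    [0,0,0.003,0,0,0,1],
    [0,0,0,0,0,0,1],
  ],
)

```text
t: 2.42
tcp_pos: [0.4343, -0.3499, 0.0334]
orientation: [[0.002, 1.0, 0.007], [1.0, -0.002, -0.008], [-0.008, 0.007, -1.0]]
contact_force: [-0.3, 0.5, 0.7]
grip_width: 0.999
```

Call:
move_arm(
  targets=[
    [0.0027,-0.0024,0.004,0.4,0.4,-1.1,1],
    [0,0,0,0,0,0,1],
    [0,0,0,0,0,0,1],
  ],
)

```text
t: 2.67
tcp_pos: [0.4329, -0.3484, 0.0328]
orientation: [[-0.016, 1.0, 0.002], [1.0, 0.016, -0.004], [-0.004, 0.002, -1.0]]
contact_force: [-0.3, -0.4, -0.1]
grip_width: 0.998
```

Call:
move_arm(
  targets=[
    [0.001,-0.0008,0.004,0.1,0.2,0,1],
    [0,0,0,0,0,0,0],
    [0,0,0,0,0,0,-0.5],
    [0,0,0,0,0,0,-1],
    [0,0,0,0,0,0,-1],
    [0,0,0,0,0,0,-1],
    [0,0,0,0,0,0,-1],
    [0,0,0,0,0,0,-1],
  ],
  grip_force=60,
)

```text
t: 3.33
tcp_pos: [0.433, -0.3484, 0.0314]
orientation: [[-0.015, 1.0, 0.003], [1.0, 0.015, -0.004], [-0.004, 0.003, -1.0]]
contact_force: [-0.1, -0.4, 0.9]
grip_width: 0.458
```

Call:
move_arm(
  targets=[
    [0,0,0,0,0,0,-1],
    [0,0,0,0,0,0,-1],
    [0,0,0,0,0,0,-1],
    [0,0,-0.001,0,0,0,-1],
  ],
)

```text
t: 3.67
tcp_pos: [0.4329, -0.3483, 0.0322]
orientation: [[-0.015, 1.0, 0.003], [1.0, 0.015, -0.003], [-0.003, 0.003, -1.0]]
contact_force: [0.3, 0.5, -1.7]
grip_width: 0.452
```

Call:
move_arm(
  targets=[
    [0,0,-0.03,0,0,0,-1],
    [0,0,-0.04,0,0,0,-1],
    [0,0,-0.04,0,0,0,-1],
    [0.01,0.005,-0.03,0,0,0,-1],
    [0.033,0.019,0,0,0,0,-1],
    [0.033,0.019,0,0,0,0,-1],
    [0.033,0.019,0,0,0,0,-1],
    [0.033,0.019,0,0,0,0,-1],
  ],
)

```text
t: 4.33
tcp_pos: [0.5109, -0.2049, 0.1786]
orientation: [[-0.003, 1.0, 0.002], [1.0, 0.003, -0.001], [-0.001, 0.002, -1.0]]
contact_force: [-0.0, -0.8, -2.4]
grip_width: 0.453
```

Call:
move_arm(
  targets=[
    [0.033,0.019,0,0,0,0,-1],
    [0.033,0.019,0,0,0,0,-1],
    [0.033,0.019,0,0,0,-3,-1],
    [0.02,0.019,0,0,0,-3,-1],
    [0,0,0,0,0,-3,-1],
    [0,0,0,0,0,0,-1],
  ],
)

```text
t: 4.83
tcp_pos: [0.5896, -0.0703, 0.178]
orientation: [[-0.173, 0.985, 0.001], [0.985, 0.173, 0.001], [0.001, 0.001, -1.0]]
contact_force: [-0.0, 0.8, -0.9]
grip_width: 0.456
```

```bash
python3 snap.py w3
```

```text
4.8333 [ 0.5896 -0.0703  0.178 ] [[-0.173, 0.985, 0.001], [0.985, 0.173, 0.001], [0.001, 0.001, -1.0]] [-3.16250778e-01  5.15762451e-01  1.37164057e+00  1.12438013e-03
  1.25352563e+00 -4.90879181e-01] [-8.09595394e-04  8.44539283e-01 -8.61665268e-01]
```

View pics/w3.png

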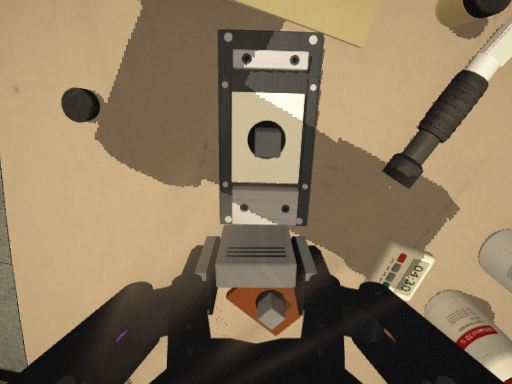

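The wrist view shows the frame at (265,130), the short stop (270,60) at the top of the image, and the tile post at (267,140). The spacer is held at (255,255), roughly square. Next I'll fit the top faces.

```bash
cat > fm.py <<'E'
from h import *
def go(tag,hi=False):
    d=np.load(f"pics/{tag}.npy");im=cv2.imread(f"pics/{tag}.png");z=np.load(f"pics/{tag}.npz");pose=(z["p"],z["O"])
    g=np.stack(np.meshgrid(np.arange(512),np.arange(384)),-1).reshape(-1,2)
    P=dep("wrist",g,d,pose);Z=P[:,2].reshape(384,512)
    R={}
    for n,z0,z1,lo,hi in(("stop",.0205,.028,40,75),("tile",.0185,.0255,50,100),("post",.047,.058,15,35),("plate",.0075,.0125,100,260),("sp",.155,.2,30,50)):
        m=((Z>z0)&(Z<z1)).astype(np.uint8)
        nc,L,S,C=cv2.connectedComponentsWithStats(m,connectivity=4)
        for i in range(1,nc):
            if S[i,4]<150: continue
            Q=P[(L==i).ravel()];r=cv2.minAreaRect((Q[:,:2]*1000).astype(np.float32))
            print(n,S[i],np.round(r[0],1),np.round(r[1],1),round(r[2],2),Q[:,2].mean().round(4))
E
python3 -c "
import fm;fm.go('w3')"
```

```text
stop [ 386   16  126  163 2035] [767.   38.4] [180.2  28.2] 67.73 0.0251
stop [ 232   49   77   22 1453] [581.7  45.5] [69.7 16.7] 8.51 0.0232
stop [ 232   92   73   91 4529] [592.4 -27.1] [69.1 89.1] 8.59 0.0214
stop [ 232  188   67   37 2274] [603.5 -98. ] [69.8 40.1] 8.49 0.023
stop [489 237  23  42 231] [ 887.2 -113.9] [14.9 54.2] 0.69 0.0243
stop [431 299  45  26 239] [ 858.8 -191.7] [56.9 20.2] 39.39 0.0244
tile [ 386   16  126  160 1152] [759.2  41.6] [180.2  12. ] 67.76 0.0224
tile [ 232   49   77   22 1461] [581.7  45.5] [69.7 16.7] 8.45 0.0232
tile [ 232   92   73   91 5531] [592.6 -27.4] [69.6 89.8] 8.61 0.0212
tile [ 232  188   67   37 2316] [603.5 -98. ] [69.8 40.1] 8.49 0.0229
tile [488 236  24  42 217] [ 888.1 -115.1] [16.7 56.4] 2.87 0.022
tile [430 298  42  26 201] [ 856.9 -192.2] [55.7 19.2] 45.43 0.0221
post [467   0  45  17 524] [748.8 115.4] [33.8 11.7] 9.95 0.0542
post [254 130  28  27 704] [591.9 -26.9] [24.1 23.7] 9.18 0.0508
post [444 313  49  26 386] [ 859.7 -188.9] [54.3 17.7] 34.55 0.0526
plate [ 217    0  165  226 9617] [615.7  -8.2] [151.2 228.4] 8.63 0.0095
plate [481 231  31  40 155] [ 888.7 -108.8] [56.4 18.4] 77.41 0.0101
plate [367 242  49  39 189] [ 759.4 -141.9] [67.9 27.3] 49.3 0.0103
plate [ 226  288   76   48 1472] [ 634.8 -227.5] [70.3 91.4] 56.22 0.0111
sp [ 181  229  149   75 6281] [588.  -69.1] [66.5 23.6] 9.87 0.1836
```

```bash
cat > sp.py <<'E'
from h import *
def go(tag,roi):
    d=np.load(f"pics/{tag}.npy");z=np.load(f"pics/{tag}.npz");pose=(z["p"],z["O"])
    x0,y0,x1,y1=roi
    g=np.stack(np.meshgrid(np.arange(x0,x1),np.arange(y0,y1)),-1).reshape(-1,2)
    P=dep("wrist",g,d,pose);T=(P-pose[0])@pose[1]*1000
    return g,P,T
E
python3 - <<'E'
from sp import *
g,P,T=go('w3',(200,215,310,295))
for r in range(222,294,4):
    print(r,[tuple(T[(g[:,0]==c)&(g[:,1]==r)][0].round(1)) for c in(212,225,240,255,270,290)])
E
```

```text
222 [(np.float64(-58.5), np.float64(-52.3), np.float64(179.8)), (np.float64(-52.7), np.float64(-35.5), np.float64(167.3)), (np.float64(-47.3), np.float64(-17.9), np.float64(155.4)), (np.float64(-47.1), np.float64(-1.6), np.float64(155.0)), (np.float64(-46.9), np.float64(14.7), np.float64(154.5)), (np.float64(-47.4), np.float64(36.5), np.float64(155.5))]
226 [(np.float64(-63.2), np.float64(-52.4), np.float64(178.8)), (np.float64(8.4), np.float64(-19.6), np.float64(27.1)), (np.float64(8.0), np.float64(-10.6), np.float64(27.9)), (np.float64(7.8), np.float64(-1.5), np.float64(28.3)), (np.float64(8.1), np.float64(7.6), np.float64(27.6)), (np.float64(-63.6), np.float64(39.9), np.float64(179.7))]
230 [(np.float64(-68.1), np.float64(-52.6), np.float64(178.3)), (np.float64(7.9), np.float64(-19.1), np.float64(22.6)), (np.float64(7.5), np.float64(-10.4), np.float64(23.4)), (np.float64(7.9), np.float64(-1.5), np.float64(22.7)), (np.float64(7.9), np.float64(7.3), np.float64(22.6)), (np.float64(-68.6), np.float64(40.0), np.float64(179.3))]
234 [(np.float64(-73.2), np.float64(-52.8), np.float64(177
[... 4366 characters left out ...]
(np.float64(2.0), np.float64(-20.8), np.float64(-22.3)), (np.float64(-5.0), np.float64(-16.1), np.float64(-12.8)), (np.float64(-4.1), np.float64(-8.7), np.float64(-14.0)), (np.float64(-5.3), np.float64(-1.5), np.float64(-12.4)), (np.float64(-5.0), np.float64(5.8), np.float64(-12.8)), (np.float64(-4.9), np.float64(15.6), np.float64(-12.9))]
290 [(np.float64(0.6), np.float64(-20.7), np.float64(-23.3)), (np.float64(-153.9), np.float64(-40.3), np.float64(178.8)), (np.float64(-144.9), np.float64(-20.2), np.float64(167.2)), (np.float64(-143.9), np.float64(-1.6), np.float64(165.9)), (np.float64(-144.1), np.float64(16.9), np.float64(166.1)), (np.float64(-143.9), np.float64(41.5), np.float64(165.7))]
```

Gap is 20.5 mm, so ±3.2 mm clearance. The spacer sits square in the grip. I'll move over the gap.

Call:
move_arm(
  targets=[
    [0.035,0.004,0,0,0,1.3,-1],
    [0.035,0.004,0,0,0,0,-1],
    [0.026,0.002,0.02,0,0,0,-1],
    [0,0,0.03,0,0,0,-1],
    [0,0,0.02,0,0,0,-1],
    [0,0,0,0,0,0,-1],
    [0,0,0,0,0,0,-1],
  ],
)

```text
t: 5.47
tcp_pos: [0.5833, 0.0241, 0.1069]
orientation: [[-0.126, 0.992, 0.003], [0.992, 0.126, 0.0], [-0.0, 0.003, -1.0]]
contact_force: [0.6, -0.3, -0.2]
grip_width: 0.454
```

```bash
python3 snap.py w4; python3 -c "
import fm;fm.go('w4')"
```

```text
5.4667 [0.5833 0.0241 0.1069] [[-0.126, 0.992, 0.003], [0.992, 0.126, 0.0], [-0.0, 0.003, -1.0]] [-1.59471444e-01  5.71997384e-01  1.48180983e+00  5.21976794e-04
  1.08528379e+00 -2.85608361e-01] [ 0.63919578 -0.31601577 -0.21593791]
stop [469  77  27  47 331] [735.9 125.6] [14.4 32.9] 10.93 0.0243
stop [ 398  153  114  140 2218] [759.2  22. ] [143.6  27.1] 67.78 0.0248
stop [ 213  167   91   22 1802] [581.8  46. ] [69.8 16.5] 8.67 0.0231
stop [216 211  85  28 904] [586.9   6.5] [69.5 24.3] 6.07 0.0212
stop [221 288  76  16 796] [596.4 -63.7] [68.1 17.6] 7.37 0.0213
stop [ 223  308   75   35 2257] [602.6 -96.9] [69.9 39.9] 8.77 0.023
tile [468  77  26  46 289] [735.6 126.3] [13.8 32.6] 7.37 0.0222
tile [ 397  150  115  140 1629] [752.9  25.8] [146.  13.] 67.93 0.0223
tile [ 213  167   91   22 1860] [581.8  46. ] [69.8 16.5] 8.67 0.0229
tile [ 216  210   85   29 1275] [587.1   5.7] [70.  24.7] 8.03 0.0209
tile [221 288  76  16 918] [596.5 -64.2] [68.6 18.5] 7.37 0.0212
tile [ 223  306   75   37 2352] [602.6 -96.9] [69.9 39.9] 8.77 0.0228
post [495  78  17  50 566] [733.3 123.9] [10.5 31.6] 17.25 0.0521
post [245 288  31   7 198] [593.4 -35.9] [23.6  7.8] 8.28 0.051
plate [  106     0   321   236 40875] [566.6 100.7] [196.9 214.8] 84.1 0.01
plate [458  77  24  45 184] [736.1 126.8] [14.2 33.4] 4.75 0.0102
plate [211 303  17  35 358] [ 561.6 -107.5] [14.8 47.6] 1.02 0.0091
sp [ 362  302  143   82 6276] [634.2  32.3] [24.4 26.8] 6.19 0.1714
sp [   7  303  141   81 6230] [528.6  19.1] [24.5 26.5] 6.94 0.1712
sp [  148   303   216    81 10959] [579.9  39.8] [59.3 13.5] 7.24 0.177
```

View pics/w4.png

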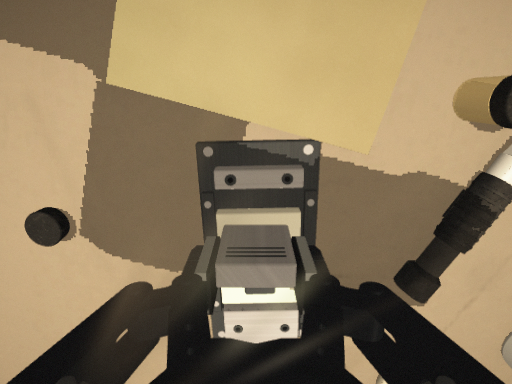

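Call:
move_arm(
  targets=[
    [0.0027,0.0016,0.015,0,0,-1.3,-1],
    [0,0,0.015,0,0,0,-1],
    [0,0,0.012,0,0,0,-1],
    [0,0,0,0,0,0,-1],
    [0,0,0,0,0,0,-1],
  ],
)

```text
t: 5.93
tcp_pos: [0.5881, 0.0229, 0.0703]
orientation: [[-0.141, 0.99, 0.013], [0.99, 0.141, -0.002], [-0.004, 0.012, -1.0]]
contact_force: [0.1, -0.1, -0.9]
grip_width: 0.454
```

```bash
python3 snap.py w5; python3 -c "
import fm;fm.go('w5')" | grep -v plate
```

```text
5.9333 [0.5881 0.0229 0.0703] [[-0.141, 0.99, 0.013], [0.99, 0.141, -0.002], [-0.004, 0.012, -1.0]] [-1.60109290e-01  6.24394178e-01  1.50188523e+00  1.92801499e-04
  1.00240637e+00 -3.02058646e-01] [ 0.06689027 -0.0859626  -0.85310326]
stop [501  85  11  42 275] [733.1 122.4] [ 7.6 26. ] 23.85 0.0236
stop [ 198  178  108   25 2506] [581.8  46.2] [70.2 16.2] 8.51 0.0231
stop [ 414  199   98  118 2228] [755.2   9.9] [106.4  28.7] 67.71 0.0248
stop [208 288  40  44 867] [575.7 -53.3] [30.3 43.6] 10.1 0.0213
stop [ 247  288   51   44 1026] [610.5 -48.4] [38.2 43.6] 7.13 0.0213
tile [499  83  13  45 329] [733.9 122.6] [ 9.2 28.2] 23.75 0.0219
tile [ 198  177  108   26 2589] [581.7  46.3] [70.2 16.3] 8.72 0.0229
tile [ 412  197  100  116 1602] [747.4  13.7] [108.4  12. ] 67.91 0.0222
tile [201 229  22  16 173] [558.7   8.1] [15. 11.] 11.03 0.0206
tile [ 208  288   90   44 2203] [595.3 -50.7] [69.3 44.1] 7.71 0.0211
tile [213 335  83   8 262] [600.9 -79.7] [66.6  4.7] 8.35 0.0207
post [221 229  70  11 596] [586.1  30.3] [39.8  2.1] 7.49 0.0526
post [ 233  294   38   34 1177] [591.7 -27.2] [24.  24.8] 9.13 0.0507
```

View pics/w5.png

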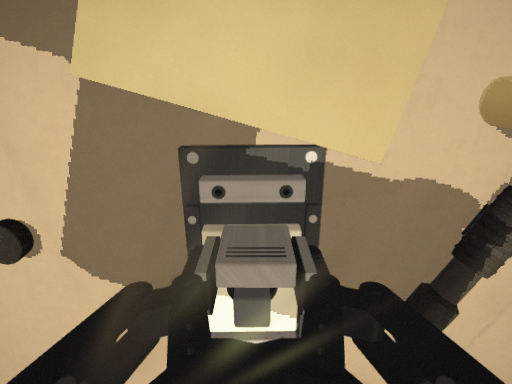

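Call:
move_arm(
  targets=[
    [0.0048,-0.0029,0,0.7,0.2,-0.4,-1],
    [0,0,0,0,0,0,-1],
    [0,0,0,0,0,0,-1],
  ],
)

```text
t: 6.23
tcp_pos: [0.5851, 0.0272, 0.0727]
orientation: [[-0.148, 0.989, 0.002], [0.989, 0.148, -0.001], [-0.001, 0.002, -1.0]]
contact_force: [-0.9, -0.1, -1.4]
grip_width: 0.454
```

Call:
move_arm(
  targets=[
    [0,-0.0005,0.008,0,0,0,-1],
    [0,0,0,0,0,0,-1],
    [0,0,0,0,0,0,-1],
  ],
)

```text
t: 6.48
tcp_pos: [0.5849, 0.0273, 0.0649]
orientation: [[-0.148, 0.989, 0.004], [0.989, 0.148, -0.001], [-0.001, 0.004, -1.0]]
contact_force: [-1.0, 0.1, -0.6]
grip_width: 0.453
```

Call:
move_arm(
  targets=[
    [0,0,0.008,0,0,0,-1],
    [0,0,0,0,0,0,-1],
    [0,0,0,0,0,0,-1],
  ],
)

```text
t: 6.73
tcp_pos: [0.5849, 0.0273, 0.0558]
orientation: [[-0.149, 0.989, 0.003], [0.989, 0.149, -0.001], [-0.001, 0.003, -1.0]]
contact_force: [-0.2, -0.4, -1.4]
grip_width: 0.458
```

```bash
python3 snap.py w6; python3 - <<'E'
from h import *
im,d=eyes.read_camera("side");im=im[:,:,::-1]
cv2.imwrite("pics/s6.png",cv2.resize(im[170:270,180:290],None,fx=5,fy=5,interpolation=2))
E
```

```text
6.7333 [0.5849 0.0273 0.0558] [[-0.149, 0.989, 0.003], [0.989, 0.149, -0.001], [-0.001, 0.003, -1.0]] [-1.53277747e-01  6.43646335e-01  1.51309043e+00 -2.91763277e-04
  9.81496799e-01 -3.02170668e-01] [-0.22117434 -0.37624507 -1.43685142]
```

View pics/s6.png

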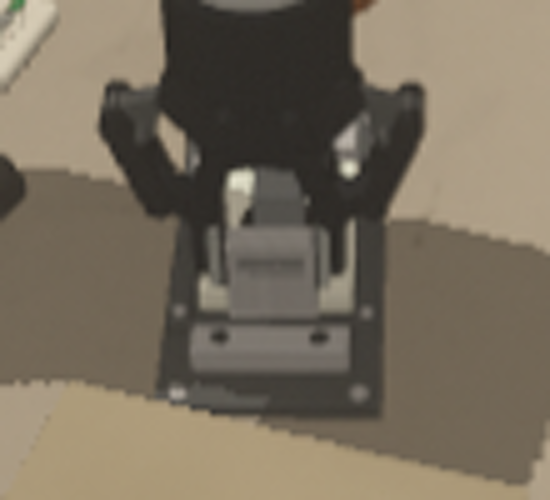

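View pics/w6.png

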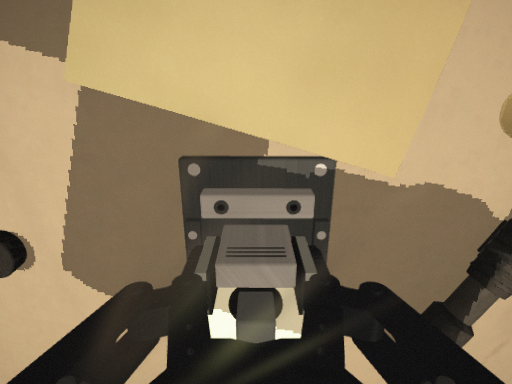

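Wrist view: the spacer is square and centred at (257,250), between the stop (257,205) and the tile. The foot is level with the stop's top, so I'll lower it in.

Call:
move_arm(
  targets=[
    [0,0,0.007,0,0,0,-1],
    [0,0,0,0,0,0,-1],
  ],
)

```text
t: 7.0
tcp_pos: [0.5848, 0.0272, 0.0484]
orientation: [[-0.148, 0.989, 0.003], [0.989, 0.148, -0.001], [-0.001, 0.003, -1.0]]
contact_force: [-0.4, -0.2, -2.1]
grip_width: 0.456
```

Call:
move_arm(
  targets=[
    [0,0,0.005,0,0,0,-1],
    [0,0,0,0,0,0,-1],
  ],
)

```text
t: 7.17
tcp_pos: [0.5849, 0.0272, 0.0427]
orientation: [[-0.148, 0.989, 0.003], [0.989, 0.148, -0.001], [-0.001, 0.003, -1.0]]
contact_force: [-0.2, -0.2, -1.9]
grip_width: 0.453
```

Call:
move_arm(
  targets=[
    [0,0,0.0012,0,0,0,-1],
    [0,0,0,0,0,0,-1],
  ],
)

```text
t: 7.33
tcp_pos: [0.585, 0.0272, 0.0415]
orientation: [[-0.148, 0.989, 0.004], [0.989, 0.148, -0.001], [-0.001, 0.004, -1.0]]
contact_force: [0.1, -0.5, -1.5]
grip_width: 0.451
```

Call:
move_arm(
  targets=[
    [0,0,0.0012,0,0,0,-1],
  ],
)

```text
t: 7.42
tcp_pos: [0.5852, 0.0272, 0.0413]
orientation: [[-0.149, 0.989, 0.004], [0.989, 0.149, -0.001], [-0.002, 0.004, -1.0]]
contact_force: [-6.2, -0.3, 20.0]
grip_width: 0.452
```

Call:
move_arm(
  targets=[
    [0,0,-0.0004,0,0,0,-1],
    [0,0,0,0,0,0,-0.3],
    [0,0,0,0,0,0,0.1],
    [0,0,0,0,0,0,0.5],
    [0,0,0,0,0,0,1],
    [0,0,0,0,0,0,1],
  ],
)

```text
t: 7.92
tcp_pos: [0.5857, 0.0271, 0.0424]
orientation: [[-0.149, 0.989, 0.006], [0.989, 0.149, -0.001], [-0.002, 0.005, -1.0]]
contact_force: [-0.2, -0.5, -0.8]
grip_width: 0.945
```

Call:
move_arm(
  targets=[
    [0,0,-0.01,0,0,0,1],
    [0,0,-0.025,0,0,0,1],
    [0,0,-0.035,0,0,0,1],
    [0,0,-0.03,0,0,0,1],
    [0,0,-0.02,0,0,0,1],
    [0,0,0,0,0,0,1],
  ],
)

```text
t: 8.42
tcp_pos: [0.5842, 0.0273, 0.1697]
orientation: [[-0.148, 0.989, 0.003], [0.989, 0.148, -0.001], [-0.001, 0.003, -1.0]]
contact_force: [0.5, -0.2, -0.0]
grip_width: 1.0
```

```bash
python3 snap.py w7; python3 -c "
import fm;fm.go('w7')" | grep -v plate
```

```text
8.4167 [0.5842 0.0273 0.1697] [[-0.148, 0.989, 0.003], [0.989, 0.148, -0.001], [-0.001, 0.003, -1.0]] [-1.53284398e-01  5.03477784e-01  1.41387176e+00 -4.08328540e-04
  1.22091581e+00 -3.02181648e-01] [ 0.4729109  -0.16244869 -0.02712137]
stop [422  88  20  36 158] [734.9 126.5] [12.  32.1] 7.17 0.0244
stop [ 370  114  120  148 1798] [768.2  40.2] [183.5  29.3] 67.8 0.025
stop [ 222  156   71   16 1123] [582.2  46.2] [69.7 15.8] 8.44 0.023
stop [ 222  191   68   76 3011] [591.9 -26.6] [69.6 89.1] 8.37 0.0214
stop [ 226  272   62   31 1819] [603.4 -98.2] [70.4 41.1] 8.16 0.0231
stop [474 301  38  19 204] [898.3 -89. ] [47.7 12.3] 32.32 0.0244
tile [421  88  20  36 152] [735.5 126.5] [13.2 32.5] 6.57 0.022
tile [ 368  114  120  146 1145] [759.4  43.9] [183.3  12.2] 68.43 0.0223
tile [ 222  155   71   17 1160] [582.1  46.3] [69.7 16. ] 8.44 0.0229
tile [ 222  191   68   76 3819] [591.9 -26.7] [70.2 89.7] 8.44 0.0211
tile [ 226  271   62   32 1886] [603.4 -98.2] [70.5 41.1] 8.28 0.023
tile [473 301  39  19 196] [898.3 -89. ] [47.7 12.3] 32.32 0.022
post [ 438   85   47   45 1561] [746.2 128.1] [36.1 35.3] 24.08 0.0547
post [235 182  44  17 736] [584.3  28.2] [39.1 14.5] 8.6 0.0534
post [244 232  25  23 542] [592.1 -26.5] [23.6 23.1] 8.0 0.0508
post [488 318  24  23 260] [888.2 -95.4] [32.9  6.4] 54.47 0.0523
sp [ 121  247   54   70 1577] [538.7  23.8] [14.3 23. ] 45.17 0.1881
sp [ 337  247   52   72 1563] [626.   36.8] [22.9 14.3] 62.2 0.1879
```

View pics/w7.png

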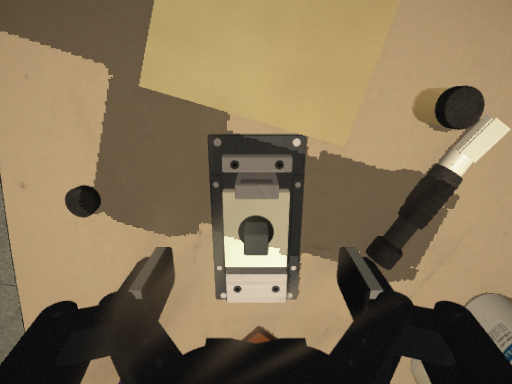

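The spacer stands at (584,28) mm with yaw 8.6°, square to the frame, and its top is at full-down height. The tile is unmoved at (592,-27). Next I'll go to the post.

Call:
move_arm(
  targets=[
    [-0.028,0,0,0,0,0,1],
    [-0.027,0,0.01,0.2,0,0,1],
    [0,0,0.03,0,0,0,1],
    [0,0,0.025,0,0,0,1],
    [0,0,0.0,0,0,0,1],
    [0,0,0,0,0,0,1],
  ],
)

```text
t: 8.97
tcp_pos: [0.5905, -0.0288, 0.0989]
orientation: [[-0.149, 0.989, -0.005], [0.989, 0.149, -0.0], [0.0, -0.005, -1.0]]
contact_force: [0.2, 0.5, 1.1]
grip_width: 1.002
```

Call:
move_arm(
  targets=[
    [0.0015,0.002,0.015,-0.3,0,0,1],
    [0,0,0.015,0,0,0,1],
    [0,0,0,0,0,0,1],
    [0,0,0.012,0,0,0,1],
    [0,0,0.008,0,0,0,1],
    [0,0,0,0,0,0,1],
    [0,0,0,0,0,0,1],
  ],
)

```text
t: 9.55
tcp_pos: [0.5943, -0.026, 0.0524]
orientation: [[-0.151, 0.988, 0.006], [0.988, 0.151, -0.001], [-0.002, 0.006, -1.0]]
contact_force: [-0.5, -0.2, 0.8]
grip_width: 1.001
```

Call:
move_arm(
  targets=[
    [-0.0007,-0.002,0.007,0.3,0.1,0,1],
    [0,0,0,0,0,0,1],
    [0,0,0.007,0,0,0,1],
    [0,0,0,0,0,0,1],
    [0,0,0,0,0,0,1],
  ],
)

```text
t: 9.97
tcp_pos: [0.5931, -0.0273, 0.0385]
orientation: [[-0.151, 0.988, 0.002], [0.988, 0.151, -0.0], [-0.001, 0.002, -1.0]]
contact_force: [-0.4, -0.0, 0.1]
grip_width: 1.0
```

Call:
move_arm(
  targets=[
    [0,-0.0005,0,0,0,0,0.2],
    [0,0,0,0,0,0,-0.2],
    [0,0,0,0,0,0,-0.5],
    [0,0,0,0,0,0,-1],
    [0,0,0,0,0,0,-1],
    [0,0,0,0,0,0,-1],
    [0,0,0,0,0,0,-1],
    [0,0,0,0,0,0,-1],
  ],
  grip_force=60,
)

```text
t: 10.63
tcp_pos: [0.5929, -0.0274, 0.0391]
orientation: [[-0.151, 0.988, 0.003], [0.988, 0.151, -0.001], [-0.001, 0.003, -1.0]]
contact_force: [0.6, -0.1, -0.1]
grip_width: 0.266
```

Call:
move_arm(
  targets=[
    [0.0015,0,0,0,0,0,-1],
    [0.0015,0,0,0,0,0,-1],
    [0,0,0,0,0,0,-1],
    [0.0015,0,0,0,0,0,-1],
    [0,0,0,0,0,0,-1],
  ],
)

```text
t: 11.05
tcp_pos: [0.5923, -0.0233, 0.0391]
orientation: [[-0.151, 0.988, 0.004], [0.988, 0.151, -0.002], [-0.002, 0.003, -1.0]]
contact_force: [1.1, 0.5, 0.0]
grip_width: 0.268
```

Call:
move_arm(
  targets=[
    [0.001,0,0,0,0,0,-1],
    [0.001,0,0,0,0,0,-1],
    [0,0,0,0,0,0,-1],
  ],
)

```text
t: 11.3
tcp_pos: [0.5921, -0.0215, 0.0392]
orientation: [[-0.151, 0.988, 0.004], [0.988, 0.151, -0.002], [-0.003, 0.003, -1.0]]
contact_force: [1.0, -1.5, -0.4]
grip_width: 0.266
```

Call:
move_arm(
  targets=[
    [0.001,0,0,0,0,0,-1],
    [0,0,0,0,0,0,-1],
  ],
)

```text
t: 11.47
tcp_pos: [0.5919, -0.0205, 0.0392]
orientation: [[-0.151, 0.988, 0.004], [0.988, 0.151, -0.003], [-0.003, 0.003, -1.0]]
contact_force: [1.0, -0.9, -1.1]
grip_width: 0.27
```

Call:
move_arm(
  targets=[
    [0.001,0,0,0,0,0,-1],
    [0,0,0,0,0,0,-1],
  ],
)

```text
t: 11.63
tcp_pos: [0.5919, -0.0204, 0.0393]
orientation: [[-0.152, 0.988, 0.004], [0.988, 0.152, -0.004], [-0.005, 0.004, -1.0]]
contact_force: [1.3, -1.5, -2.0]
grip_width: 0.265
```

Call:
move_arm(
  targets=[
    [0.001,0,0,0,0,0,-1],
  ],
)

```text
t: 11.72
tcp_pos: [0.5918, -0.0203, 0.0394]
orientation: [[-0.152, 0.988, 0.005], [0.988, 0.152, -0.006], [-0.006, 0.004, -1.0]]
contact_force: [0.1, -10.3, 0.7]
grip_width: 0.268
```

```bash
python3 snap.py w8; python3 -c "
import fm;fm.go('w8')" | grep -v plate
python3 - <<'E'
from h import *
im,d=eyes.read_camera("side");im=im[:,:,::-1]
cv2.imwrite("pics/s8.png",cv2.resize(im[170:270,180:290],None,fx=5,fy=5,interpolation=2))
s=bot.state();print(s["contact_force"],s["tcp_pos"])
E
```

```text
11.7167 [ 0.5918 -0.0203  0.0394] [[-0.152, 0.988, 0.005], [0.988, 0.152, -0.006], [-0.006, 0.004, -1.0]] [-0.23001131  0.67891548  1.50035217 -0.00549212  0.95656658 -0.37904525] [  0.11905103 -10.32832223   0.66819363]
stop [ 188  113  140   35 4478] [581.7  45.5] [69.9 16.1] 8.47 0.0232
stop [ 192  170  129  104 6165] [588.7  -7.3] [69.8 63.8] 8.52 0.0215
stop [ 451  239   61   65 1334] [740.3 -22.1] [50.1 24. ] 57.6 0.0245
stop [231 295  50  13 568] [596.7 -59.8] [31.3 10.2] 9.0 0.0216
stop [225 324  62  19 921] [600.6 -85.2] [40.3 14.5] 9.14 0.0227
tile [ 188  113  140   34 4450] [581.7  45.5] [69.9 16.1] 8.47 0.0231
tile [ 191  170  130  104 6964] [588.7  -7.4] [70.6 63.8] 8.58 0.0213
tile [ 448  235   64   67 1100] [735.5 -17.8] [52.3 11.7] 59.67 0.0222
tile [231 295  50  13 583] [596.7 -60. ] [31.3 10.5] 9.53 0.0216
tile [ 225  322   62   21 1056] [600.7 -85.1] [40.5 14.5] 9.14 0.0223
post [ 210  154   97   36 3343] [583.6  31.2] [40.1 14.5] 8.26 0.0536
post [ 201  249  110   47 2929] [590.5 -19.9] [50.4 25.3] 8.88 0.0516
[ 0.0909295  -7.77762691 -0.16792073] [ 0.59186191 -0.02028675  0.03939451]
```

View pics/w8.png

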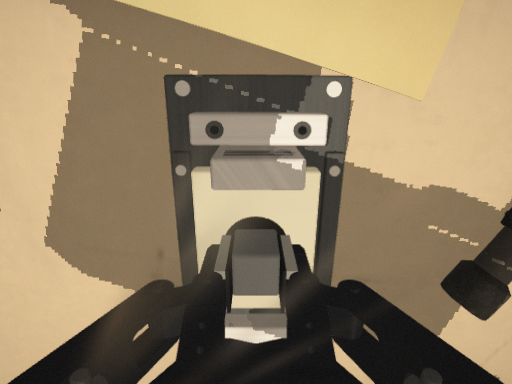

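View pics/s8.png

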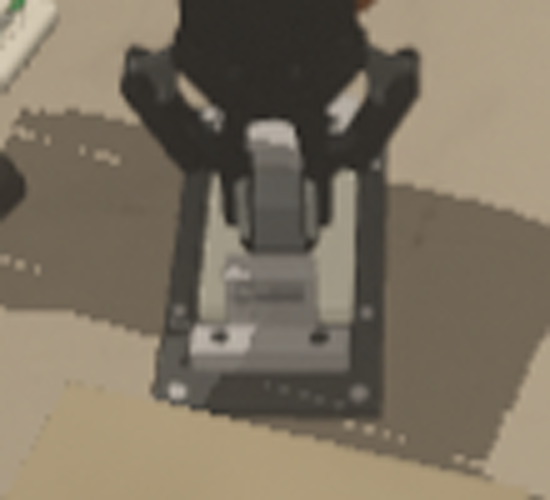

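Tile, spacer and stop are flush. The spacer is 14.4 mm and the tile 66 mm from the stop centre, against 15 and 67 expected, and all yaws are about 8.5°. I'll firm up the push.

Call:
move_arm(
  targets=[
    [0.0016,0,0,0,0,0,-1],
  ],
)

```text
t: 11.9
tcp_pos: [0.5918, -0.0201, 0.0396]
orientation: [[-0.152, 0.988, 0.005], [0.988, 0.152, -0.008], [-0.009, 0.004, -1.0]]
contact_force: [-1.0, -13.8, -0.6]
grip_width: 0.273
```

```bash
python3 - <<'E'
from h import *
for i in range(10):
    s=bot.state();print(s["t"],s["contact_force"].round(1) if hasattr(s["contact_force"],'round') else s["contact_force"],np.round(s["tcp_pos"],4),np.round(s["orientation"],3)[2].tolist(),s["grip_width"]);im,d=eyes.read_camera("scene")
E
```

```text
11.9 [ -1.  -13.8  -0.6] [ 0.5918 -0.0201  0.0396] [-0.009, 0.004, -1.0] 0.2732604410686233
11.95 [  0.8 -11.5  -0.9] [ 0.5918 -0.0202  0.0396] [-0.009, 0.004, -1.0] 0.2698570685632372
12.0 [ -0.3 -11.6  -1.9] [ 0.5918 -0.0202  0.0396] [-0.009, 0.004, -1.0] 0.26680334575047854
12.05 [  0.9 -10.7  -0.6] [ 0.5918 -0.0202  0.0395] [-0.009, 0.004, -1.0] 0.26867799937492315
12.1 [ -0.2 -10.2  -0.9] [ 0.5918 -0.0202  0.0395] [-0.009, 0.004, -1.0] 0.26118679587028987
12.15 [  0.  -11.   -0.6] [ 0.5918 -0.0202  0.0395] [-0.009, 0.004, -1.0] 0.271772265259422
12.2 [ -0.1 -10.5  -0.7] [ 0.5918 -0.0202  0.0395] [-0.009, 0.004, -1.0] 0.2613008207531071
12.25 [ -0.9 -10.4  -0.4] [ 0.5918 -0.0202  0.0396] [-0.009, 0.004, -1.0] 0.26574753225385594
12.3 [-0.6 -9.9 -0.2] [ 0.5918 -0.0202  0.0396] [-0.009, 0.004, -1.0] 0.2648651862516802
12.35 [  0.4 -10.1   0.2] [ 0.5918 -0.0202  0.0395] [-0.009, 0.004, -1.0] 0.2688944250419742
```

```bash
python3 snap.py w9; python3 -c "
import fm;fm.go('w9')" | grep -v plate|grep -v sp
python3 - <<'E'
from sp import *
g,P,T=go('w9',(205,140,312,200))
for r in range(146,196,4): print(r,P[(g[:,1]==r)&(abs(g[:,0]-257)<20)].mean(0).round(4))
g,P,T=go('w9',(190,165,325,300))
m=(P[:,2]>.018)&(P[:,2]<.0245);Q=P[m];print(np.linalg.lstsq(np.c_[Q[:,:2],np.ones(len(Q))],Q[:,2],rcond=None)[0])
E
```

```text
12.4 [ 0.5918 -0.0202  0.0395] [[-0.152, 0.988, 0.005], [0.988, 0.152, -0.008], [-0.009, 0.004, -1.0]] [-0.22891544  0.67830573  1.50097227 -0.00833947  0.95538985 -0.37631043] [ 0.17275857 -9.45341221  0.10093153]
stop [ 188  113  140   35 4481] [581.7  45.5] [70.2 16.1] 8.36 0.0232
stop [ 191  171  130  103 6343] [588.7  -7.9] [69.9 64.1] 8.43 0.0216
stop [ 451  239   61   67 1364] [740.3 -22.2] [50.1 24.2] 55.99 0.0245
stop [231 295  50  13 579] [596.7 -59.8] [31.2 10.6] 8.54 0.0219
stop [225 324  62  19 939] [600.6 -85.4] [40.3 14.7] 9.21 0.0228
tile [ 188  113  140   34 4443] [581.7  45.6] [70.2 16.1] 8.5 0.0231
tile [ 191  169  130  105 6962] [588.6  -7.5] [70.5 64.5] 8.89 0.0214
tile [ 448  234   64   69 1106] [735.4 -17.5] [52.5 11.7] 59.68 0.0222
tile [231 295  50  13 583] [596.7 -59.8] [31.2 10.6] 8.54 0.0219
tile [ 224  321   64   22 1088] [600.7 -85.3] [41.8 14.7] 9.24 0.0224
post [ 210  154   97   36 3316] [583.6  31.3] [40.1 14.4] 8.32 0.0536
post [ 201  249  110   47 2929] [590.5 -19.7] [50.3 25.1] 8.77 0.0517
146 [0.5825 0.0378 0.0258]
150 [0.5824 0.0378 0.0364]
154 [0.5822 0.038  0.0469]
158 [0.5822 0.0376 0.0529]
162 [0.5825 0.0361 0.054 ]
166 [0.5827 0.0346 0.0542]
170 [0.583  0.0328 0.054 ]
174 [0.5832 0.0311 0.054 ]
178 [0.5835 0.0294 0.054 ]
182 [0.5834 0.0286 0.0571]
186 [0.5838 0.0269 0.0571]
190 [0.5863 0.0133 0.0211]
194 [0.5864 0.0123 0.0249]
[ 0.00333924 -0.01290244  0.01938365]
```

```bash
python3 -c "
from station import ticket,bot
ticket.job_done();s=bot.state();print(s['t'],s['contact_force'])"
```

```text
the job is handed in; nothing more can be done
the job is handed in; nothing more can be done
```

The job is handed in, with no verdict reported. It took about 12.4 s of robot time out of the 48 s allowed.

**What I did:** I gripped the 14 mm spacer across its width and stood it fully down in the 20.5 mm gap beside the short stop, then let it go. I then took the tile by its post and slid it about 7 mm until tile, spacer and stop closed up. I left it held there under a steady push.

**Checks after placing the spacer:**
- It was upright, with its yaw within about 0.2° of the frame's.
- The tile had not moved beyond measuring noise (about 1 mm).

**Last checks before hand-in:**
- **Push:** the wrist force settled at about 10 N along the frame. I measured it only at the wrist, so the forces at the tile–spacer and spacer–stop faces are inferred.
- **Squareness:** the spacer, tile and stop yaws all came out between 8.3° and 8.9°. The spacer face is vertical.
- **Tile flatness:** the tile's top measures about 0.013 rad off flat, within the 0.05 rad limit. It probably comes partly from the gripper tilting about 0.009 rad under the push.
- **Flush fit:** the spacer measured about 14.4 mm and the tile about 66 mm from the stop's centre, against 15 and 67 mm nominal. I put that down to camera error.
- **Fingers:** they are only on the post, clear of the spacer.

The arm went nowhere near the bystanders and look-alikes, apart from the purple plate beside the spacer, which I kept clear of. I did not re-measure any of them at the end.

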